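Slide open the battery cover of a work lamp with a release pin

TASK

The cells in the work lamp on the bench are to be changed. Take the red-handled release pin from the wooden tool block, press the recessed orange release in the lamp's grey battery cover down with its tip, and, holding the release down the whole way, push the cover out along its arrow until it reaches its stop. Be gentle with the lamp and do not shove it along the bench, then stand the pin back upright in a hole of the tool block, shoulder down on the wood, and leave everything else as it is.

Things in the scene. Friction and masses are not known exactly. Their poses are not given: they have to be found in the camera images.
- lamp: Battery work lamp, about 1.9 kg, loose, lying on its glass, back up: yellow bezel 190 x 166 x 22 mm, black body, steel bracket folded flat out to 128 mm on its +x side; highest point 82 mm (the boss). Origin: centre of its underside; z up; +x is the way the battery cover slides out (white arrow on the cover). The cover and its release are delicate plastic: 16 N from the pin is too much for them.
- cover (a joint): Grey battery cover, 86 x 86 mm plate between two rails, top at 66 mm. Value: how far it is out along the lamp's +x, 0 shut, 0.040 m at its rigid stop; stays where left. 3 to 4 N slide it. Locked (at 1 mm, and at 19 mm by a safety catch) unless its release is held 5 mm or more down; the release goes 6.5 mm down to a rigid bottom on a spring: 4 N to start, 9 N at 5 mm, 10.5 N just before bottom.
- release_mouth (a point): Centre of the mouth (orange ring) of the release hole, on top of the grey boss (36 x 36 mm, 82 mm above the bench) at the cover's near end, 50 mm to the -x side of the lamp's origin when shut; moves with the cover. Round straight hole, 11 mm wide; the flat top of the orange release (10 mm) lies 4 to 15 mm down in it, differing from lamp to lamp, not told by any pose. Axes as the lamp's.
- pin: Release pin, 60 g, standing in one of the block's holes: round steel shaft 5 mm thick and 40 mm long with a round tip, under a red square handle 16 x 16 mm, 70 mm long, with two black bands. Origin: the tip; z along the tool towards the handle (shoulder of the handle at 40 mm, its top at 110 mm); x and y square to the handle's flat sides.
- block: Fixed wooden tool block, 56 (x) x 150 (y) x 50 (z) mm, origin at the centre of its underside. Three round holes 10 mm wide and 44 mm deep from the top, on its centre line at y = -45, 0 and +45 mm, a tool in each. A tool stands with its shoulder on the block's top, its tip 10 mm above the bench.
- screwdriver: Screwdriver with a round yellow handle (22 mm thick, top 132 mm above the bench), standing in another hole of the block; origin at its tip. To be left alone.
- nut_driver: Nut driver with a round blue handle (21 mm thick, top 122 mm above the bench), standing in another hole of the block; origin at its tip. To be left alone.
- cell_a: Fresh battery cell, green with a brass-coloured end, 33 mm thick, 61 mm high, upright; origin under its centre. To be left alone.
- cell_b: Second fresh battery cell, like the first. To be left alone.
- tape: Yellow tape measure, 70 x 36 x 66 mm high, origin under its centre. To be left alone.
- oil: Blue bottle with a red cap, 56 mm thick, 150 mm high, origin under its centre. To be left alone.
- tin: Tin with a red band, 84 mm wide, 61 mm high, origin under its centre. To be left alone.
- dish: Fixed steel dish of nuts, 110 x 90 x 25 mm high, origin under its centre. To be left alone.

How it is judged (in metres and radians):
On the way, in this order (a step that is already met when the one before it is completed fails the run):
1. the pin bears on the release with the cover still shut (contact force between pin and lamp above 5 N and value of joint cover below 0.004 m), for 0.1 s.
2. the cover is out at its stop with the pin still bearing on the release (value of joint cover above 0.036 m and contact force between pin and lamp above 2 N), for 0.1 s.
At the end, for the whole second after the job is handed in: The cover is out at its stop (within 4 mm), the pin stands upright (within 7 degrees) in a hole of the block with its shoulder within 4 mm of the wood, pin and lamp are still, the lamp is within 20 mm of where it lay and the other things within 25 mm, upright (value of joint cover above 0.036 m and z of pin in the frame of block between 0.006 and 0.014 m and angle between pin's own z axis and vertical below 0.12 rad and horizontal distance between pin and block below 0.06 m and linear speed of each of pin, lamp below 0.02 m/s); the robot touches nothing.
It fails at once if the pin presses or pushes on the lamp with more than 16 N (contact force between pin and lamp above 16 N).
It fails at once if the pin comes off the release while the cover is part of the way out (value of joint cover between 0.006 and 0.034 m and contact force between pin and lamp below 0.5 N).
It fails at once if the lamp is shoved more than 20 mm (distance of lamp from where it was at the start of the episode above 0.02 m).
It fails at once if the gripper leans on the lamp (more than 10 N) (contact force between any of the fingers, the arm and lamp above 10 N).
It fails at once if another thing is moved more than 25 mm or knocked over (distance of any of screwdriver, nut_driver, cell_a, cell_b, tape, oil, tin from where it was at the start of the episode above 0.025 m or angle between any of screwdriver, nut_driver, cell_a, cell_b, tape, oil, tin's own z axis and vertical above 0.4 rad).
It also fails if it takes over 72 s, if anything falls off the work surface, if the arm or the gripper's body presses on something with over 40 N, if the wrist force passes 120 N, or if a joint passes its speed limit or range.

ROBOT

A 6-joint arm with a two-finger parallel gripper is mounted at the origin on the work surface. World frame = base frame: x ahead of the robot, y to its left, z up, the work surface at z = 0. Lengths are in mm, angles in rad, forces in N, time in s.
With the tool pointing down it reaches from about 350 to 975 mm from the base axis. Payload 7.1 kg.
Tool frame: the origin (TCP) lies on the front face of the gripper's body, between the roots of the fingers; the fingertips stand 80 mm ahead of it and the grasp point (between the pads) lies 61 mm ahead of it (env.tips_ahead is the distance from the TCP to the fingertips, in mm); z points along the fingers, y is the line along which they close (so a half turn about z gives the same grasp; the last joint's range is limited). The gripper opens to 88 mm and grips with 3 to 60 N. Pads are 20 mm wide; open, the fingers measure 115 mm over their backs; the gripper's body (75 mm by 178 mm) begins 61 mm behind the grasp point.
Start: joints at [-1.348, 0.423, 1.63, -0, 1.089, -0.019], TCP at [149.676, -606.797, 302.675] pointing down, gripper open.
Joint ranges: [-3, 3], [-0.9, 2.11], [0.09, 2.58], [-1.31, 4.45], [0.11, 2.69], [-2.54, 2.54]. Speed limits (rad/s): [2.39, 2.39, 3.01, 3.14, 3.14, 3.14].

INTERFACE

Orientations are given as a unit quaternion [x, y, z, w].
In Python, from station import env, set_gripper, viewer, workorder gives the robot as it stands. Calls block until the motion is done:
- env.reach(position, orientation): joint-space move of the TCP to a pose.
- env.move_l(position, rot=None, rate=150, f_stop=None): straight line of the TCP; rot=None keeps the orientation; rate is the mean speed in mm/s. With f_stop (N) it stops when the force on the tool has changed by that much, and returns True; else False.
- env.move_joints(angles): joint-space move.
- set_gripper(opening): finger opening in mm; the grip force is fixed at half the most; returns when the fingers have stopped.
- env.hold(seconds).
- env.ik(position, orientation): joint angles nearest the present ones, or None.
- env.read_state(): the state.
- viewer.camera(name): name is "scene" or "top" or "wrist"; returns the picture (480x640x3 uint8, blue, green, red); there is no depth.
- viewer.camera_params(name): a dict with "fx", "fy", "cx", "cy" (pixels), "pose" (4x4, takes a point from camera to world coordinates); the wrist camera has in their place "tool_from_camera" (4x4, takes a point from camera to tool coordinates, whose origin is the TCP and whose axes are the flange's). Camera axes: x right, y up, looking along -z (the intrinsics and any distortion apply to the point x, -y, -z); pixel columns grow to the right and rows downward; lengths in mm; the calibration is good to about 2 mm. A picture is of the moment at which its call begins: read the wrist's pose just before it. camera_params takes no time and is no camera call.
A pose or a line that the arm cannot do raises env.IKError and nothing moves.
- workorder.sign_off(): hands the job in; it is judged then, once.
The state is a dict: "time_s": time; "qpos": joint angles; "dq": joint speeds; "tau": joint torques, N m; "tool_pos": TCP position; "orientation": TCP orientation; "force": force on the tool from outside, world axes, zero at the start; "wrist_torque": the same for the moment, N m; "width": finger opening in mm; "grip_force": force on a finger pad.
Only numpy, scipy, OpenCV 4.12 (cv2) and the standard library are available. Lean on these libraries where they do the work, as an engineer would, in place of code of your own. Each camera call takes 0.05 s, during which the arm holds its last target. There are 200 camera calls.

## Working session

There is one attempt and no reset: what is moved stays moved. The work goes in short steps, each a Python script; the robot and the scene stay as the last script left them, time stands still between calls to the robot, and variables do not carry over. Pictures are saved under pics/ and viewed, at most 10 in all, crops included, and the job is handed in when it is done.

```bash
mkdir -p pics; ls
python3 - <<'E'
from station import env,set_gripper,viewer,workorder
import cv2,numpy as np
np.set_printoptions(precision=4,suppress=True)
for n in ("scene","top"):
    cv2.imwrite(f"pics/{n}1.png",viewer.camera(n)); print(n,viewer.camera_params(n))
print(viewer.camera_params("wrist"))
s=env.read_state(); print(s)
E
```

```text
pics
scene {'fx': 537.6175956649258, 'fy': 537.6175956649258, 'cx': 322.76794563865195, 'cy': 246.84148753982763, 'pose': array([[   0.4547,   -0.6202,    0.6392, 1308.8047],
       [   0.8905,    0.3306,   -0.3127, -402.3535],
       [  -0.0174,    0.7114,    0.7026,  931.4981],
       [   0.    ,    0.    ,    0.    ,    1.    ]])}
top {'fx': 516.4120213519858, 'fy': 516.4120213519858, 'cx': 324.02712742512176, 'cy': 244.1138145690705, 'pose': array([[  -0.0255,    0.997 ,   -0.0727,  425.3452],
       [  -0.9995,   -0.024 ,    0.0217,   -0.706 ],
       [   0.0199,    0.0732,    0.9971, 1335.1561],
       [   0.    ,    0.    ,    0.    ,    1.    ]])}
{'fx': 380.44835251128757, 'fy': 380.44835251128757, 'cx': 321.77313217420675, 'cy': 239.57985805911088, 'tool_from_camera': array([[ -0.0015,   0.9604,   0.2787,  76.3783],
       [  1.    ,   0.0013,   0.0006,  -1.0877],
       [  0.0002,   0.2787,  -0.9604, -81.0534],
       [  0.    ,   0.    ,   0.    ,   1.    ]])}
{'time_s': 0.1, 'qpos': array([-1.348 ,  0.4238,  1.6306,  0.    ,  1.0886, -0.019 ]), 'dq': array([ 0.0005,  0.0012, -0.0052, -0.0003,  0.0004,  0.0006]), 'tau': array([ -0.0001, -54.561 , -27.4324,   0.0646,   0.0189,  -0.    ]), 'tool_pos': array([ 149.6135, -606.4565,  301.9972]), 'orientation': array([ 0.9927,  0.1206, -0.0001, -0.0006]), 'force': array([-0.1437, -1.5753, -0.0097]), 'wrist_torque': array([-0.0239, -0.0501,  0.0347]), 'grip_force': 0.0, 'width': 87.57721568912474}
```

View pics/scene1.png

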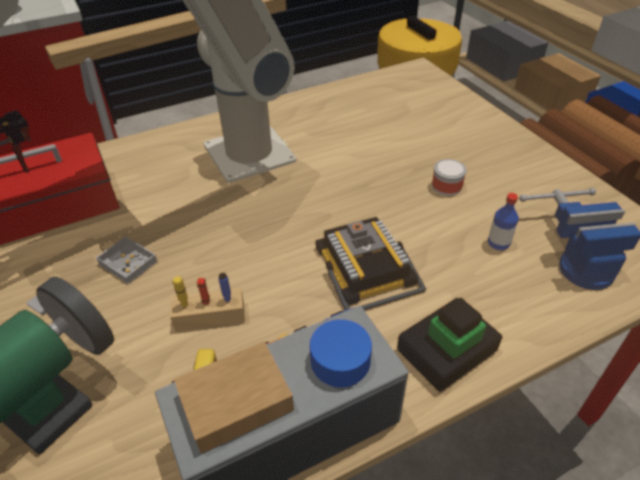

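View pics/top1.png

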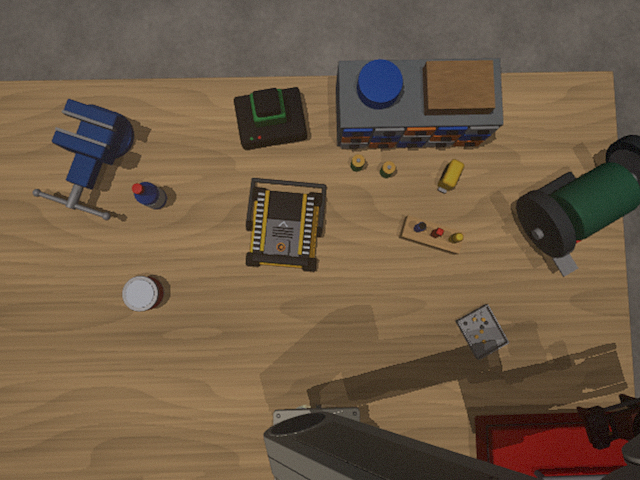

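The lamp is at about (286,225) in the top view with its arrow pointing up, towards world +x, and the orange release at (281,247). The block is at about (430,234), with the red pin in the middle hole at (438,232). Next I'll take wrist views over both.

```bash
cat > h.py <<'E'
from station import env,set_gripper,viewer,workorder
import cv2,numpy as np
from scipy.spatial.transform import Rotation as R
np.set_printoptions(precision=3,suppress=True)
def down(yaw):  # tool z down, tool x at world angle yaw
    return (R.from_euler('z',yaw)*R.from_euler('x',np.pi)).as_quat()
def wcam():
    s=env.read_state(); T=np.eye(4); T[:3,:3]=R.from_quat(s['orientation']).as_matrix(); T[:3,3]=s['tool_pos']
    c=viewer.camera_params('wrist'); return dict(c,pose=T@c['tool_from_camera'])
def px(c,u,v,z):
    P=c['pose']; d=P[:3,:3]@[(u-c['cx'])/c['fx'],-(v-c['cy'])/c['fy'],-1]
    return P[:3,3]+d*(z-P[2,3])/d[2]
def proj(c,p):
    q=np.linalg.inv(c['pose'])@np.r_[p,1]; return np.array([c['cx']-c['fx']*q[0]/q[2],c['cy']+c['fy']*q[1]/q[2]])
def st():
    s=env.read_state(); print('t',round(s['time_s'],2),'p',s['tool_pos'],'F',s['force'],'w',s['width'],'g',s['grip_force'])
    return s
E
python3 - <<'E'
from h import *
import pickle
c=viewer.camera_params('top')
b=px(c,439,232,120); m=px(c,281,247,82); print('pin',b,'mouth',m)
print('row yaw',px(c,458,238,132)-px(c,420,227,122), 'lamp',px(c,287,187,20)-px(c,283,262,40))
s=env.read_state(); print(R.from_quat(s['orientation']).as_euler('xyz'))
for n,p in (('pin',b),('lamp',m)):
    # keep tool x pointing inward (-> camera nearer) whichever IK likes
    for yaw in (0,np.pi,np.pi/2,-np.pi/2):
        off=R.from_euler('z',yaw).apply([0,0,0])
        q=env.ik(np.r_[p[:2]+off[:2],300],down(yaw)); print(n,yaw,q)
E
```

```text
pin [ 536.22  -300.897  120.   ] mouth [512.209  76.66   82.   ]
row yaw [-29.09  -86.538  10.   ] lamp [193.389 -12.897 -20.   ]
[-3.14  -0.     0.242]
pin 0 [-0.531  0.411  1.655 -0.     1.075  1.04 ]
pin 3.141592653589793 [-0.531  0.411  1.655  0.     1.075 -2.102]
pin 1.5707963267948966 [-0.531  0.411  1.655  0.     1.075 -0.531]
pin -1.5707963267948966 None
lamp 0 [ 0.126  0.27   1.867 -0.     1.005  1.696]
lamp 3.141592653589793 [ 0.126  0.27   1.867  0.     1.005 -1.445]
lamp 1.5707963267948966 [ 0.126  0.27   1.867 -0.     1.005  0.126]
lamp -1.5707963267948966 None
```

Run:
```python
from h import *
import pickle
yaw=np.radians(71.4); C={}
for n,p,z in (('lamp',[512,77],270),('pin',[536,-301],300)):
    env.reach(np.r_[p,z],down(yaw)); env.hold(.3)
    C[n]=wcam(); cv2.imwrite(f'pics/w_{n}.png',viewer.camera('wrist')); st()
pickle.dump(C,open('C.pkl','wb'))
```

```text
t 3.18 p [512.062  76.787 269.985] F [-0.511  0.464  0.484] w 88.06198814380322 g 0.0
t 4.95 p [ 536.23  -300.411  300.041] F [ 0.354 -0.224  0.229] w 87.82176383023004 g 0.0
```

View pics/w_lamp.png

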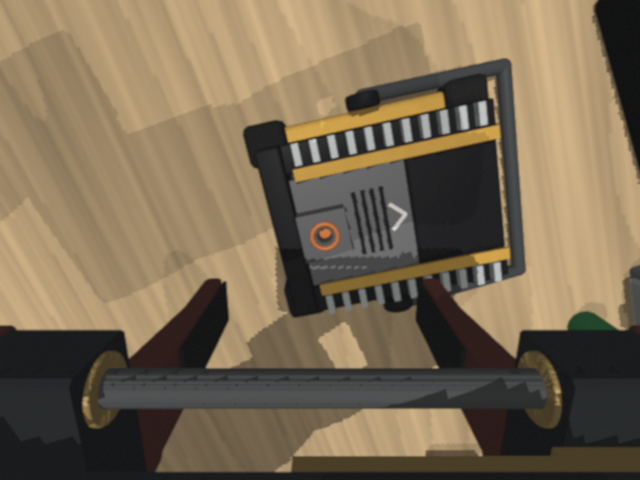

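View pics/w_pin.png

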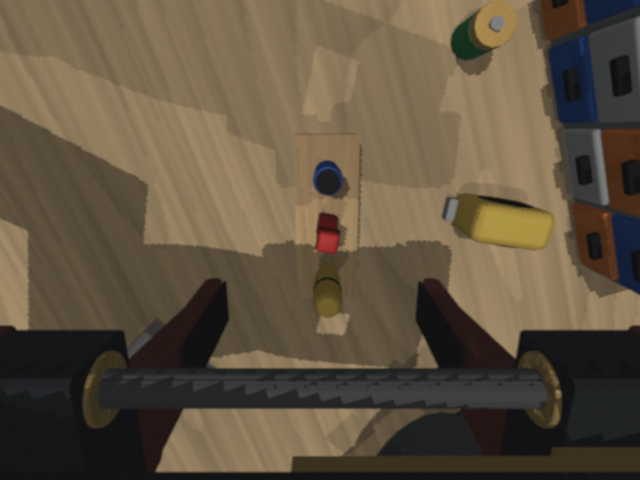

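In the wrist views the orange ring is at about (324,236), with the cover arrow pointing right. The red pin top is at about (328,242). I'll refine both by colour and check the handle's yaw in a crop.

Run:
```python
from h import *
import pickle
C=pickle.load(open('C.pkl','rb'))
a=cv2.imread('pics/w_lamp.png'); b=cv2.imread('pics/w_pin.png')
cv2.imwrite('pics/crop1.png',np.hstack([cv2.resize(a[206:266,294:354],(400,400),interpolation=cv2.INTER_CUBIC),cv2.resize(b[205:265,298:358],(400,400),interpolation=cv2.INTER_CUBIC)]))
h=cv2.cvtColor(a,cv2.COLOR_BGR2HSV); m=cv2.inRange(h,(5,150,100),(16,255,255)); ys,xs=np.nonzero(m[206:266,294:354])
pts=np.c_[xs+294,ys+206].astype(np.float32); e=cv2.fitEllipse(cv2.convexHull(pts)); print('ring',e, px(C['lamp'],*e[0],82), px(C['lamp'],*(np.array(e[0])+[e[1][0]/2,0]),82))
h=cv2.cvtColor(b,cv2.COLOR_BGR2HSV); m=cv2.inRange(h,(0,140,120),(6,255,255))|cv2.inRange(h,(174,140,120),(180,255,255)); m[:, :300]=0;m[:,360:]=0;m[:200]=0;m[270:]=0
for y in range(210,258,3): x=np.nonzero(m[y])[0]; print(y,(x.min(),x.max(),b[y,328]) if len(x) else None)
# lamp direction: bezel lines
c=C['lamp']; print('lamp x', px(c,417,262,66)-px(c,322,285,66), px(c,500,128,22)-px(c,294,180,22))
c=C['pin']; 
for z,n,p in((50,'blk',[(296,134),(359,134)]),(120,'pin',[(328,242)]),(132,'sd',[(328,301)]),(122,'nd',[(328,181)])): print(n,[px(c,*q,z) for q in p])
```

```text
ring ((324.3650207519531, 235.7589111328125), (27.288667678833008, 28.203922271728516), 86.10480499267578) [513.85   78.479  82.   ] [523.339  75.263  82.   ]
210 None
213 None
216 None
219 None
222 None
225 None
228 None
231 None
234 (np.int64(319), np.int64(333), array([ 38,  41, 136], dtype=uint8))
237 (np.int64(319), np.int64(337), array([ 54,  58, 165], dtype=uint8))
240 (np.int64(318), np.int64(337), array([ 52,  56, 165], dtype=uint8))
243 (np.int64(318), np.int64(336), array([ 49,  52, 161], dtype=uint8))
246 (np.int64(317), np.int64(336), array([ 46,  50, 157], dtype=uint8))
249 (np.int64(317), np.int64(335), array([ 43,  46, 153], dtype=uint8))
252 (np.int64(328), np.int64(333), array([ 37,  43, 121], dtype=uint8))
255 None
lamp x [77.745 -5.56   0.   ] [176.589 -14.432   0.   ]
blk [array([ 538.57 , -223.456,   50.   ]), array([ 588.64 , -240.322,   50.   ])]
pin [array([ 539.714, -301.583,  120.   ])]
sd [array([ 526.787, -339.924,  132.   ])]
nd [array([ 553.472, -260.008,  122.   ])]
```

View pics/crop1.png

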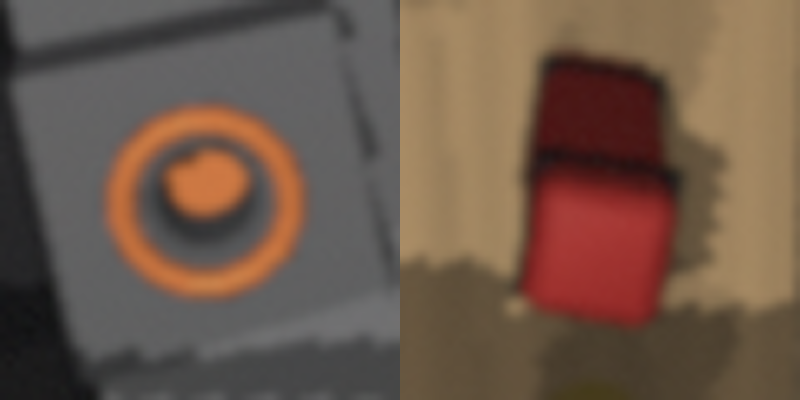

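Run:
```python
from h import *
import pickle
C=pickle.load(open('C.pkl','rb')); c=C['pin']
k=[px(c,298+(u-400)/6.667,205+v/6.667,120)[:2] for u,v in((540,170),(672,185),(660,322),(525,300))]
v=(k[1]-k[0])+(k[2]-k[3]); w=(k[0]-k[3])+(k[1]-k[2])
a=[np.degrees(np.arctan2(v[1],v[0]))+90,np.degrees(np.arctan2(w[1],w[0]))]; print(np.mean(k,0),a)
yaw=np.radians(np.mean(a)); q=down(yaw)
p=np.array([539.8,-301.3])
env.reach(np.r_[p,235],q); env.move_l(np.r_[p,151],rate=80); env.hold(.2); s0=st()
set_gripper(8); env.hold(.2); st()
env.move_l(np.r_[p,300],rate=100); env.hold(.2); st()
np.save('grasp.npy',np.r_[p,yaw])
m=np.array([513.85,78.48]); env.reach(np.r_[m,300],q); env.move_l(np.r_[m,252],rate=80); env.hold(.4); st()   # tip ~ 30 above mouth
c=wcam(); pickle.dump(c,open('c2.pkl','wb')); I=viewer.camera('wrist'); cv2.imwrite('pics/hov.png',I)
cv2.imwrite('pics/hovc.png',cv2.resize(I[150:350,200:460],(780,600),interpolation=cv2.INTER_CUBIC))
print(proj(c,np.r_[m,82]), proj(c,np.r_[m,112]))
```

```text
[ 539.706 -301.355] [np.float64(63.13088409594352), np.float64(66.11412106002922)]
t 6.72 p [ 540.011 -301.436  151.53 ] F [-0.088 -0.292 -0.014] w 87.92488972265122 g 0.0
t 8.02 p [ 539.817 -301.303  150.994] F [ 0.211 -0.48   0.043] w 15.626733607686727 g 29.999903440475464
t 9.86 p [ 539.699 -301.242  299.56 ] F [-0.302  0.047 -0.385] w 16.168152998526555 g 29.999877512454987
t 12.43 p [513.948  78.517 252.267] F [-0.153 -0.338 -0.312] w 15.907212866958506 g 29.999767541885376
[322.856 245.813] [323.042 260.159]
```

View pics/hovc.png

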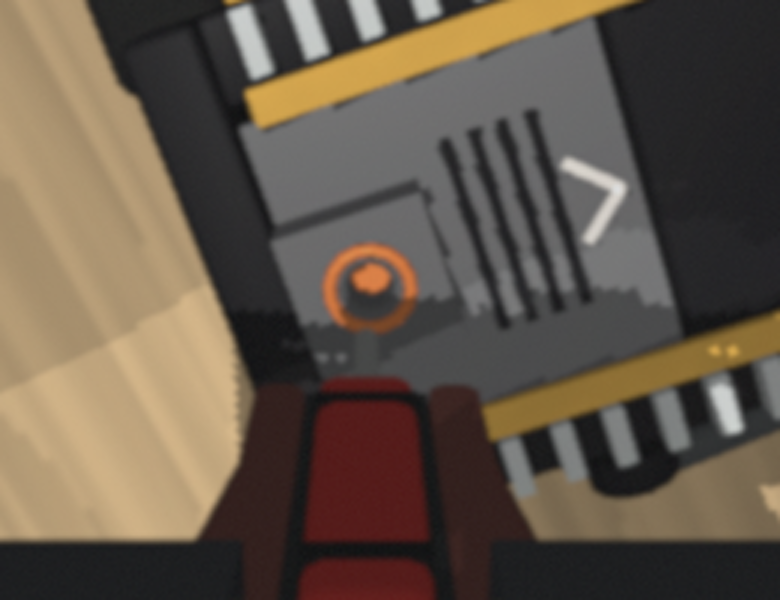

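The ring centre is at crop (371,289). The pin shaft hangs directly in line with it at x≈368, so no tilt is visible. I'll re-centre slightly and go in until it touches.

Run:
```python
from h import *
import pickle
c=pickle.load(open('c2.pkl','rb')); m2=px(c,200+371/3,150+289/3,82)[:2]
m=(m2+[513.85,78.48])/2; print(m2,m); np.save('mouth.npy',m)
env.move_l(np.r_[m,226],rate=40); env.hold(.4); s=st()
hit=env.move_l(np.r_[m,203],rate=8,f_stop=2.5); print(hit); st(); env.hold(.3); st()
```

```text
[514.195  77.898] [514.022  78.189]
t 13.68 p [514.075  78.182 226.129] F [-0.494 -0.175 -0.964] w 15.98791290015908 g 29.9998140335083
True
t 15.56 p [514.051  78.212 209.312] F [0.745 0.214 3.215] w 16.380803942216648 g 30.000500679016113
t 15.86 p [513.986  78.175 209.191] F [1.13  0.963 3.11 ] w 16.052504513743116 g 30.00043898820877
```

Run:
```python
from h import *
m=np.load('mouth.npy')
z0=209.3
for d in (1,2,3,4,5,5.5):
    env.move_l(np.r_[m,z0-d],rate=8,f_stop=12); env.hold(.15); print(d,end=' '); s=st()
    f=np.mean([(env.hold(.03),env.read_state()['force'])[1] for _ in range(6)],0); print(f)
    if f[2]>9.3: break
```

```text
1 t 16.26 p [514.096  78.196 208.348] F [ 0.719 -0.058  4.199] w 15.796508117696222 g 30.000579357147217
[ 1.224 -0.214  4.249]
2 t 16.88 p [514.083  78.201 207.374] F [ 0.057 -0.     4.74 ] w 15.904245232781664 g 30.000737607479095
[1.044 0.092 4.555]
3 t 17.51 p [514.124  78.202 206.418] F [ 0.975 -0.266  5.595] w 15.58999157447585 g 30.000787675380707
[1.315 0.108 5.762]
4 t 18.13 p [514.125  78.196 205.484] F [ 0.202 -0.731  5.759] w 15.791483313378432 g 30.000930726528168
[0.604 0.005 6.497]
5 t 18.76 p [514.136  78.202 204.558] F [0.233 0.149 6.778] w 16.17616944206785 g 30.001044273376465
[ 0.357 -0.139  7.436]
5.5 t 19.36 p [514.149  78.202 204.128] F [-0.171 -0.323  8.198] w 15.925565081364772 g 30.001066625118256
[0.32  0.258 7.874]
```

Run:
```python
from h import *
m=np.load('mouth.npy')
z0=209.3
for d in (6,6.4,6.7,7.0):
    env.move_l(np.r_[m,z0-d],rate=8,f_stop=8); env.hold(.25)
    f=np.mean([(env.hold(.04),env.read_state()['force'])[1] for _ in range(10)],0); print(d,f); s=st()
    if f[2]>9.1: break
np.save('d.npy',d)
```

```text
6 [-0.015  0.036  8.32 ]
t 20.48 p [514.177  78.197 203.675] F [0.411 0.118 7.924] w 15.741145715846644 g 30.00116854906082
6.4 [-0.051 -0.072  8.772]
t 21.39 p [514.157  78.192 203.284] F [0.343 1.164 7.688] w 15.912489209272373 g 30.00128835439682
6.7 [ 0.07  -0.03   9.309]
t 22.31 p [514.187  78.193 203.038] F [0.172 0.531 9.574] w 16.081377282407207 g 30.001280307769775
```

```bash
cat > slide.py <<'E'
from h import *
import sys
m=np.load('mouth.npy'); z=209.3-float(np.load('d.npy')); u=np.array([np.cos(np.radians(-4.3)),np.sin(np.radians(-4.3))])
a,b,step=map(float,sys.argv[1:4])
x=a
while x<b-1e-6:
    x=min(b,x+step)
    hit=env.move_l(np.r_[m+u*x,z],rate=12,f_stop=5)
    S=[env.read_state()]
    for _ in range(4): env.hold(.03); S.append(env.read_state())
    f=np.mean([s['force'] for s in S],0); s=S[-1]
    print(x,hit,round(s['time_s'],2),'act',round(float((s['tool_pos'][:2]-m)@u),2),round(s['tool_pos'][2],2),f)
    if hit or np.linalg.norm(f)>12.5: break
    if f[2]<8.3: z-=.15
    if f[2]>10.3: z+=.15
np.save('d.npy',209.3-z)
E
python3 slide.py 0 8 2
```

```text
2.0 False 22.76 act 1.29 202.72 [-2.221  0.673  9.566]
4.0 False 23.21 act 3.14 202.67 [-2.084  0.101  9.638]
6.0 False 23.66 act 5.12 202.68 [-2.538  0.108  9.539]
8.0 False 24.11 act 7.1 202.67 [-2.635 -0.099 10.075]
```

```bash
python3 slide.py 8 36 4; python3 slide.py 36 46 1
```

```text
12.0 False 24.73 act 11.11 202.7 [-2.547 -0.413  9.678]
16.0 False 25.34 act 15.07 202.68 [-2.589 -0.846 10.129]
20.0 False 25.96 act 19.09 202.69 [-2.687 -1.729 10.091]
24.0 False 26.57 act 23.04 202.69 [-2.625 -1.788 10.33 ]
28.0 False 27.19 act 26.96 202.73 [-2.787 -2.068  9.586]
32.0 False 27.81 act 30.92 202.7 [-2.94  -2.721  9.758]
36.0 False 28.43 act 34.94 202.72 [-2.838 -2.681  9.636]
37.0 False 28.81 act 35.86 202.71 [-3.384 -3.066  9.769]
38.0 False 29.19 act 36.82 202.67 [-3.013 -2.858  9.745]
39.0 False 29.57 act 37.85 202.7 [-3.364 -3.111 10.056]
40.0 False 29.96 act 38.84 202.69 [-3.142 -3.668 10.136]
41.0 False 30.34 act 39.84 202.7 [-2.833 -3.167  9.722]
42.0 False 30.73 act 40.83 202.7 [-3.102 -3.271 10.203]
43.0 False 31.11 act 41.25 202.6 [-5.053 -3.566 11.365]
```

The force rose at 41.2 mm, so the cover is at its stop with the pin still pressing. I'll hold, ease off, lift out and check.

Run:
```python
from h import *
env.hold(.3); s=st(); p=s['tool_pos'].copy()
u=np.array([np.cos(np.radians(-4.3)),np.sin(np.radians(-4.3)),0]); n=np.array([-u[1],u[0],0])
m=np.load('mouth.npy'); z=209.3-float(np.load('d.npy'))
t=np.r_[m,z]+u*42.2; env.move_l(t,rate=8); env.hold(.1); st()
for dz in (6,20,60,97): env.move_l(t+[0,0,dz],rate=30 if dz<21 else 80)
env.hold(.4); st()
env.reach(np.r_[512,77,300],down(np.load('grasp.npy')[2])); env.hold(.4); st()
cv2.imwrite('pics/after.png',viewer.camera('wrist'))
```

```text
t 31.41 p [555.133  74.283 202.631] F [-4.632 -2.959 12.182] w 16.040252099164547 g 30.002217292785645
t 31.76 p [554.805  74.329 202.673] F [-4.031 -3.479 10.441] w 16.199404785613424 g 30.00119537115097
t 34.39 p [556.007  75.023 299.47 ] F [-0.488  0.014 -0.852] w 15.927365870106486 g 29.999866783618927
t 35.09 p [512.438  76.99  299.918] F [-0.222 -0.007 -0.695] w 15.87427243847193 g 29.999855160713196
```

View pics/after.png

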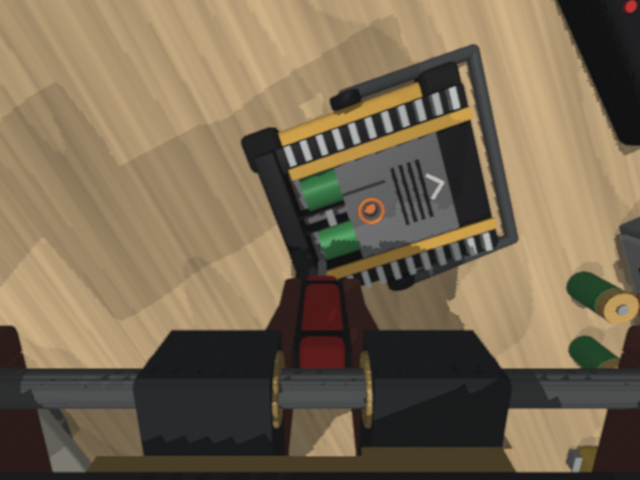

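The cover is out: the green cells are exposed and the ring has moved to (371,211). Now back to the block for a check of the tip against the hole.

Run:
```python
from h import *
g=np.load('grasp.npy'); q=down(g[2])
c=wcam(); r=px(c,371,211,82)[:2]; print('cover moved',r-np.load('mouth.npy'))
env.reach(np.r_[g[:2],300],q); env.move_l(np.r_[g[:2],208],rate=90); env.hold(.4); st()
c=wcam(); I=viewer.camera('wrist'); cv2.imwrite('pics/back.png',I)
cv2.imwrite('pics/backc.png',cv2.resize(I[200:320,240:400],(800,600),interpolation=cv2.INTER_CUBIC))
f=lambda p:(proj(c,p)-[240,200])*5
print('hole',f(np.r_[g[:2],50]),'tip',f(np.r_[g[:2],67]),'shoulder',f(np.r_[g[:2],107]))
```

```text
cover moved [39.254 -4.826]
t 38.13 p [ 539.849 -301.336  208.2  ] F [ 0.016  1.506 -0.548] w 15.57539739979767 g 29.999850690364838
hole [414.857 254.938] tip [415.408 297.28 ] shoulder [417.065 424.648]
```

View pics/backc.png

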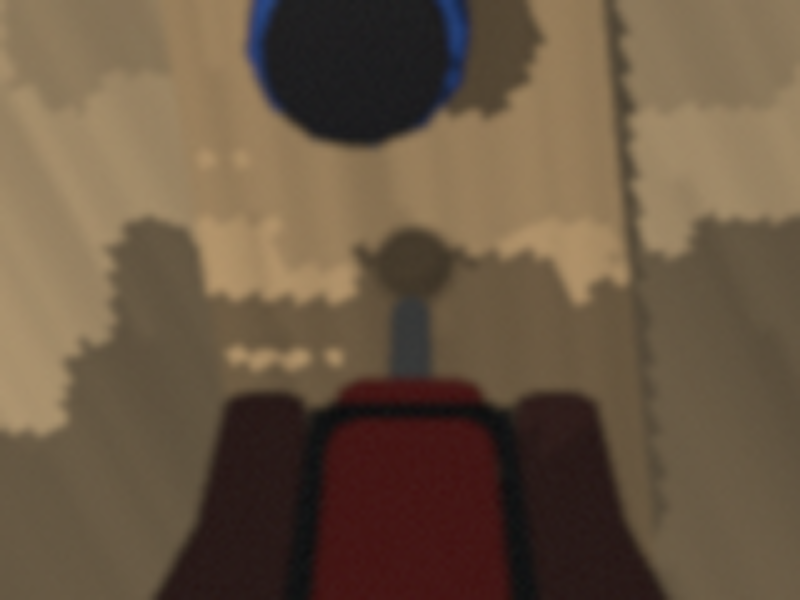

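The hole is at crop (413,262) and the shaft at x≈411, with its tip at y≈296, close to the prediction, so they line up. I'll insert it.

Run:
```python
from h import *
g=np.load('grasp.npy')
h=env.move_l(np.r_[g[:2],157],rate=40,f_stop=6); print(h); st()
if not h:
    env.hold(.2); h=env.move_l(np.r_[g[:2],147],rate=10,f_stop=4); print(h); s=st()
    if s['tool_pos'][2]<154:
        set_gripper(88); env.hold(.3); p=env.read_state()['tool_pos']
        env.move_l(np.r_[g[:2],260],rate=80); env.move_l(np.r_[g[:2],300],rate=80); env.hold(.4); st()
        I=viewer.camera('wrist'); cv2.imwrite('pics/fin.png',I)
```

```text
False
t 39.61 p [ 539.935 -301.382  157.287] F [-0.046  0.601 -1.265] w 15.931101327572899 g 29.999860525131226
True
t 40.46 p [ 539.774 -301.269  150.941] F [-0.036 -0.283  3.439] w 16.012288457906703 g 30.0006240606308
t 44.5 p [ 539.723 -301.262  299.693] F [-0.387  0.314  0.528] w 87.93874113703303 g 0.0
```

```bash
ls pics/fin.png
```

```text
pics/fin.png
```

View pics/fin.png

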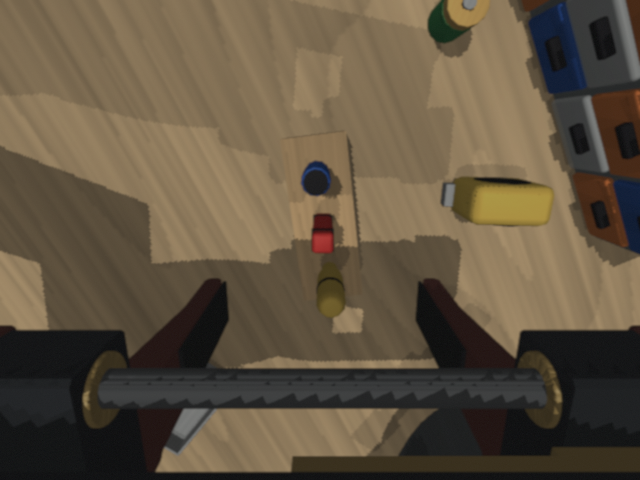

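The pin stands upright in the middle hole, with its top at (322,242). Its neighbours haven't been disturbed and the gripper is clear.

```bash
python3 -c "
from station import workorder
print(workorder.sign_off())"
```

```text
the job is handed in; nothing more can be done
None
```

The job is handed in, with no verdict shown: the release was held down while the cover slid about 40 mm to its stop, and the pin is back upright in the block's middle hole, shoulder on the wood.

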